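# Take the square-handled punch out of the rack and stand it on the cutting pad

### The job

On this shoe repairer's bench three leather punches stand in the deep wells of a wooden rack. Lift the one with the thick square handle straight up out of its well and stand it upright on the white cutting pad, with its whole foot on the pad, then let go. Leave the other two punches in their wells.

Things in the scene. Friction and masses are not known exactly. Their poses are not given: they have to be found in the camera images.
- square_punch_mid (a point): Half-way up the axis of the square-handled punch, 120 mm tall, 0.15-0.3 kg: round steel shank 30 mm across with a flat foot 60 mm below this point; pale wooden handle 36 x 36 mm, from 5 to 60 mm above it. z up, x and y square to the handle's faces, y along the row of wells within 6 degrees. Stands in any of the rack's 3 wells: 33 mm across, 62 mm deep, floor 8 mm above the bench, 90 mm apart.
- pad_top (a point): Centre of the upper face of the cutting pad: a fixed white plastic slab 130 x 130 mm, 15 mm thick, lying on the bench. z points up, x and y lie along its edges.
- round_punch_mid (a point): Half-way up the axis of a punch with the same shank and height but a round handle 26 mm across. It stays in its well. The rack: fixed dark wood block, 290 mm along the row, 106 mm across, its top 70 mm above the bench and 2 mm above this point. Fingers go down from above onto the handle faces that look along the row.
- thin_punch_mid (a point): Half-way up the axis of a punch with the same shank and height but a thin round handle 16 mm across. It stays in its well. Rims along both long sides of the rack, inner faces 45 mm from the row's centre line, rise 35 mm above its top (to 105 mm above the bench); its ends are open. Along the row, at least 145 mm is free between a punch's neighbours' handles.
Things that resemble listed ones, but are neither listed nor needed, are in the scene too. Several things look just like the part that bears pad_top: the one meant starts farthest to the robot's left.

How it is judged:
On the way:
1. the square-handled punch is lifted clear of its well (its foot above the rack's top) (height (world z) of square_punch_mid above 0.135 m), for 0.1 s.
At the end, for the whole second after the job is handed in: The square-handled punch stands upright (within 10 degrees), released and at rest, foot down on the cutting pad with its axis within 50 mm of the pad's centre along each edge direction (whole foot on the pad); the other two punches stand in their wells, within 15 mm of where they began (x of square_punch_mid in the frame of pad_top between -0.05 and 0.05 m and y of square_punch_mid in the frame of pad_top between -0.05 and 0.05 m and z of square_punch_mid in the frame of pad_top between 0.052 and 0.068 m and angle between each of square_punch_mid, round_punch_mid, thin_punch_mid's own z axis and vertical below 0.17 rad and linear speed of square_punch below 0.02 m/s and distance of each of round_punch_mid, thin_punch_mid from where it was at the start of the episode below 0.015 m); the robot touches nothing.
It fails at once if one of the other punches is pulled up more than 30 mm out of its well (height (world z) of any of round_punch_mid, thin_punch_mid above 0.098 m).
It also fails if it takes over 38 s, if anything falls off the work surface, if the arm or the gripper's body presses on something with over 40 N, if the wrist force passes 120 N, or if a joint passes its speed limit or range.

### The arm

A 7-joint arm with a two-finger parallel gripper is mounted at the origin on the work surface. World frame = base frame: x ahead of the robot, y to its left, z up, the work surface at z = 0. Lengths are in m, angles in rad, forces in N, time in s.
With the tool pointing down it reaches from about 0.4 to 0.875 m from the base axis. Payload 19.3 kg.
Tool frame: the origin (TCP) lies on the front face of the gripper's body, between the roots of the fingers; the fingertips stand 73 mm ahead of it and the grasp point (between the pads) lies 54 mm ahead of it; z points along the fingers, y is the direction in which the jaws open and shut (so a half turn about z gives the same grasp; the last joint's range is limited). The gripper opens to 85 mm and grips with 20 to 120 N. Pads are 22 mm wide; open, the fingers measure 114 mm over their backs; the gripper's body (76 mm by 85 mm) begins 54 mm behind the grasp point. The pads swing forward as they close: fully open they stand 13 mm farther back than shut.
Start: joints at [1.17, 0.521, -0.036, 1.599, 0.021, 1.021, -0.113], TCP at [0.203, -0.591, 0.304] pointing down, gripper open.
Joint ranges: [-2.91, 2.91], [-0.3, 2.13], [-1.5, 1.42], [0.17, 2.43], [-1.26, 4.41], [0.16, 1.93], [-2.52, 2.52]. Speed limits (rad/s): [1.89, 1.89, 2.39, 2.39, 3.01, 3.01, 3.01].

### API

Orientations are given as [roll, pitch, yaw] about the fixed x, y, z axes, in that order (R = Rz(yaw) Ry(pitch) Rx(roll)).
In Python, from workcell import bot gives the robot as it stands.
- The arm moves only by the shell command python3 -m crank 'ROWS' [OPENING] [FORCE]. ROWS is a JSON object of lists of equal length, an entry for each row: "travel": the shift along the world's x, y, z in cm, a list of three; "rot": the turn, a rotation vector about the world's x, y, z in degrees, a list of three. A call has 1 to 8 rows; each row is the pose to reach, as a shift and turn from the pose commanded when the call began; what a row does not reach only later rows make up. A row lasts 1/10 s, in which the tool goes at most 50 mm and 8.59 degrees, less where a joint would pass 70% of its speed; a pose out of reach is approached as far as the arm can. A call with a gripper value outside its range is refused whole. OPENING is the opening, from -1 (shut) to 1 (fully open), so that 0 is half open, set as the call begins (- or left out, the last holds). The fingers move at their own pace and stop on an object; FORCE is the grip in N (left out, the last holds). Time passes only in rows, so rows that repeat a pose let the fingers close. It gives the time, the measured TCP pose, the force and the opening at its end, in the units of the state.
- bot.observe(): the state, without advancing time (a new reading comes with each control period).
- bot.grab_frame(name): name is "scene" or "top" or "wrist"; returns the picture (400x640x3 uint8, red, green, blue); there is no depth.
- bot.camera_model(name): a dict with "fx", "fy", "cx", "cy" (pixels), "R" (3x3) and "t" (3): a world point X has camera coordinates R X + t. Camera axes: x right, y down, z forward; pixel columns grow to the right and rows downward; lengths in m; the calibration is good to about 2 mm. A picture is of the moment at which its call begins: read the wrist's pose just before it. camera_model takes no time and is no camera call; for the wrist camera it gives the pose at the moment of the call.
- bot.job_done(): hands the job in, once; it reports no verdict.
Trained networks look in the newest picture that a camera, given by its name, has taken for a name from the list of things; names that differ only in an ending like _2 or _b are one class to them, and where a whole thing is asked for, a point or a joint stands for the part that bears it (a point fixed in the world has none). Each returns a list of dicts, best first, with "conf" (0 to 1); they miss things now and then, are a little off and sometimes report something else, mostly with a low value. They report only what shows in the picture. A call takes as long as a camera call. They do not tell look-alikes from the thing itself.
- bot.silhouettes(camera, thing): "pixels" (400x640 bool, what is visible of it) and "box" ([centre column, centre row, width, height] in pixels, round what is visible of it).
The state is a dict: "clock": time; "qpos": joint angles; "qd": joint speeds; "joint_efforts": joint torques, N m; "position": TCP position; "tool_rot": TCP orientation; "force": force on the tool from outside, world axes, zero at the start; "moment": the same for the moment, N m; "grip_width": finger opening in m.
Only numpy, scipy, OpenCV 4.12 (cv2) and the standard library are available. Lean on these libraries where they do the work, as an engineer would, in place of code of your own. Each camera call takes 0.05 s, during which the arm holds its last target.

## Working session

There is one attempt and no reset: what is moved stays moved. The work goes in short steps, Python scripts to look and compute and a shell command to move; the robot and the scene stay as the last step left them, time stands still between calls to the robot, and variables do not carry over. Pictures are saved under pics/ and viewed, and the job is handed in when it is done.

```bash
mkdir -p pics; ls; python3 - <<'E'
from workcell import bot
import cv2
s=bot.observe(); print(s['clock'],s['position'],s['tool_rot'],s['grip_width'])
for n in ("scene","top"):
    im=bot.grab_frame(n); cv2.imwrite(f"pics/{n}0.png",im[:,:,::-1])
    m=bot.camera_model(n); print(n,m)
    for t in ("square_punch_mid","round_punch_mid","thin_punch_mid","pad_top"):
        print(t,[(round(d['conf'],2),[round(float(v),1) for v in d['box']]) for d in bot.silhouettes(n,t)])
E
```

```text
pics
0.0 [ 0.20290154 -0.59088056  0.30331957] [-3.14044895e+00  9.50840508e-05  3.30817784e-01] 0.08546443701162404
scene {'fx': 483.935943978224, 'fy': 483.935943978224, 'cx': 309.9221829839947, 'cy': 200.13974201793994, 'R': array([[ 0.10278316,  0.99464171,  0.01111227],
       [ 0.78179039, -0.07387054, -0.61915016],
       [-0.61501171,  0.07232568, -0.78519398]]), 't': array([ 0.01006854, -0.3545374 ,  1.44523676])}
square_punch_mid [(0.92, [427.6, 209.9, 22.0, 31.9])]
round_punch_mid [(0.71, [383.2, 209.2, 18.6, 26.3])]
thin_punch_mid [(0.52, [468.5, 214.7, 16.8, 22.2])]
pad_top [(0.87, [192.8, 177.8, 63.4, 42.7]), (0.85, [230.8, 246.7, 70.6, 57.8]), (0.77, [137.4, 248.2, 80.0, 57.3])]
top {'fx': 482.37996875199053, 'fy': 482.37996875199053, 'cx': 322.57392484094805, 'cy': 199.7123888187665, 'R': array([[ 0.02114047, -0.99975835,  0.0060262 ],
       [-0.99126412, -0.02174498, -0.13008693],
       [ 0.13018654, -0.00322345, -0.99148428]]), 't': array([-0.09547501,  0.48828074,  1.31360927])}
square_punch_mid [(0.72, [224.1, 161.3, 20.1, 17.4])]
round_punch_mid [(0.51, [259.2, 170.9, 9.6, 15.1])]
thin_punch_mid [(0.48, [193.2, 159.2, 12.3, 12.0])]
pad_top [(0.64, [447.2, 186.3, 58.1, 54.2]), (0.59, [410.2, 253.8, 49.0, 53.7]), (0.58, [376.5, 175.8, 48.3, 51.5])]
```

View pics/scene0.png

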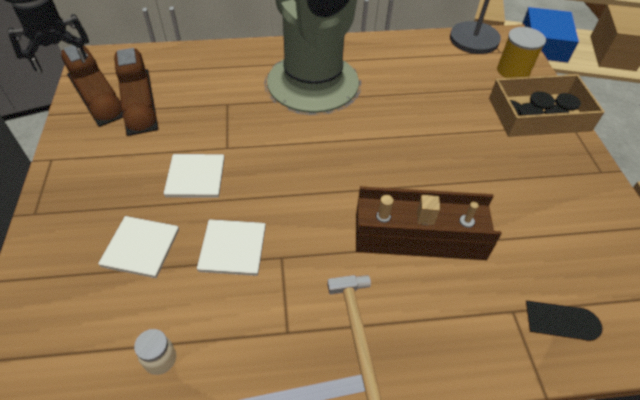

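View pics/top0.png

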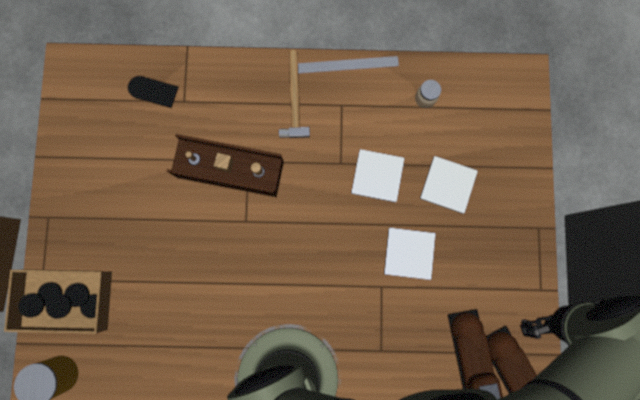

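Candidates: the square punch is at scene (428,210) / top (222,161), in the middle well. Its look-alikes are the round punch at scene (383,209) / top (258,170) and the thin one at scene (468,215) / top (190,157). The three white pads in the scene view are at (231,247), (137,248) and (193,178). Next I locate all of them and check in close crops.

```bash
cat > h.py <<'E'
import numpy as np, cv2
def ray(m,uv,z):
    R=np.array(m['R']);t=np.array(m['t']);c=-R.T@t
    d=R.T@np.array([(uv[0]-m['cx'])/m['fx'],(uv[1]-m['cy'])/m['fy'],1])
    return c+d*(z-c[2])/d[2]
def proj(m,X):
    p=np.array(m['R'])@np.array(X)+np.array(m['t']); return np.array([m['fx']*p[0]/p[2]+m['cx'],m['fy']*p[1]/p[2]+m['cy']])
def padfit(m,mask):
    c,_=cv2.findContours(mask.astype(np.uint8),cv2.RETR_EXTERNAL,cv2.CHAIN_APPROX_NONE)
    c=max(c,key=cv2.contourArea)[:,0,:]
    P=np.array([ray(m,p,0.015)[:2] for p in c],np.float32)
    return cv2.minAreaRect(P*1000)
E
python3 - <<'E'
from workcell import bot
from h import *
for n in ("scene","top"):
    im=bot.grab_frame(n); m=bot.camera_model(n)
    for d in bot.silhouettes(n,"pad_top"):
        # white threshold in box
        g=im.min(2); b=d['box']; w=np.zeros(g.shape,bool)
        x0,x1,y0,y1=[int(v) for v in (b[0]-b[2]/2-5,b[0]+b[2]/2+5,b[1]-b[3]/2-5,b[1]+b[3]/2+5)]
        w[y0:y1,x0:x1]=g[y0:y1,x0:x1]>170
        print(n,'pad',np.round(b[:2]),padfit(m,d['pixels']),padfit(m,w))
    for t in ("square_punch_mid","round_punch_mid","thin_punch_mid"):
        for d in bot.silhouettes(n,t)[:1]: print(n,t,ray(m,d['box'][:2],0.1).round(3))
    x0,y0,x1,y1=(350,180,505,265) if n=="scene" else (160,125,295,205)
    cv2.imwrite(f"pics/{n}crop.png",cv2.resize(im[y0:y1,x0:x1,::-1],None,fx=5,fy=5,interpolation=cv2.INTER_CUBIC))
E
```

```text
scene pad [232. 248.] ((573.2205200195312, -242.304931640625), (131.51663208007812, 136.2324981689453), 80.2437515258789) ((568.7302856445312, -242.215576171875), (128.8175811767578, 130.04086303710938), 80.13687896728516)
scene pad [191. 176.] ((353.78955078125, -333.109130859375), (132.83944702148438, 140.53330993652344), 84.60897064208984) ((347.77703857421875, -333.0694885253906), (128.73834228515625, 128.58700561523438), 84.36796569824219)
scene pad [138. 247.] ((551.7792358398438, -443.9541931152344), (134.8299102783203, 135.12338256835938), 71.98776245117188) ((547.4074096679688, -445.05401611328125), (128.95384216308594, 129.46475219726562), 71.98239135742188)
scene square_punch_mid [0.582 0.173 0.1  ]
scene round_punch_mid [0.565 0.091 0.1  ]
scene thin_punch_mid [0.598 0.264 0.1  ]
top pad [447. 185.] ((545.2896118164062, -442.3302917480469), (132.18212890625, 132.70391845703125), 71.58629608154297) ((545.3046264648438, -442.73638916015625), (128.15704345703125, 128.2559051513672), 71.854736328125)
top pad [377. 177.] ((564.888671875, -239.94442749023438), (127.06734466552734, 130.54644775390625), 80.75007629394531) ((567.0697631835938, -240.07626342773438), (128.01197814941406, 128.20138549804688), 80.10630798339844)
top pad [412. 252.] ((348.4404296875, -329.6210021972656), (131.09146118164062, 129.2989044189453), 84.58880615234375) ((347.7767028808594, -330.8085632324219), (128.16546630859375, 128.1858367919922), 84.3778305053711)
top square_punch_mid [0.582 0.181 0.1  ]
```

View pics/scenecrop.png

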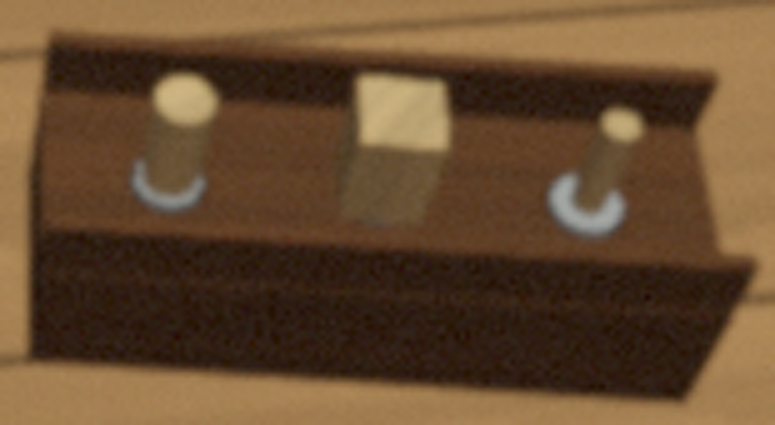

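View pics/topcrop.png

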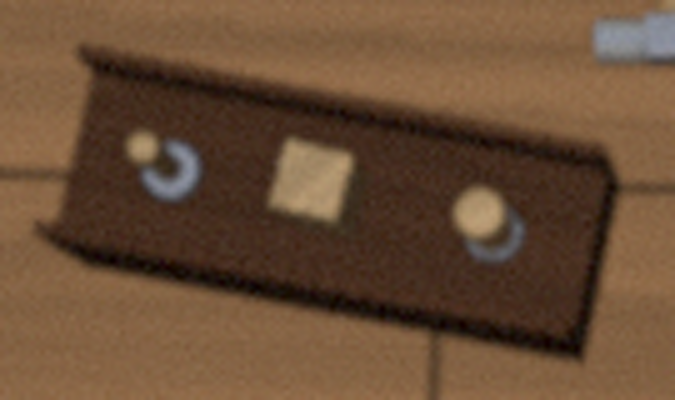

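The crops confirm it. The square-topped pale block is in the middle well, at top-crop (312,180) = top (222,161). The round handle is at crop (479,213) and the thin one at (143,149).

```bash
python3 - <<'E'
from workcell import bot
from h import *
D={'top':((160,125),dict(sq=[(290,138),(354,152),(341,222),(270,208)],thin=[(143,149)],rnd=[(479,213)])),
'scene':((350,180),dict(sq=[(360,74),(445,80),(448,150),(357,143)],thin=[(623,126)],rnd=[(186,99)]))}
for n,(o,d) in D.items():
    m=bot.camera_model(n); P={}
    for k,v in d.items():
        P[k]=np.array([ray(m,(o[0]+(a+.5)/5-.5,o[1]+(b+.5)/5-.5),0.128)[:2] for a,b in v])
        print(n,k,P[k].mean(0).round(4))
    q=P['sq']; e=[q[1]-q[0],q[2]-q[1],q[3]-q[2],q[0]-q[3]]
    print([(round(np.degrees(np.arctan2(x[1],x[0]))%90,1),round(np.linalg.norm(x),4)) for x in e])
    r=P['thin']-P['rnd']; print('row dir',np.degrees(np.arctan2(r[0,1],r[0,0])),np.linalg.norm(r))
s=bot.observe();print(s['clock'],s['position'],s['tool_rot'])
E
```

```text
top sq [0.575  0.1795]
top thin [0.5895 0.2695]
top rnd [0.5594 0.0925]
[(np.float64(78.7), np.float64(0.0345)), (np.float64(82.3), np.float64(0.0377)), (np.float64(80.0), np.float64(0.0379)), (np.float64(77.1), np.float64(0.0385))]
row dir 80.33740802838497 0.1795834927920862
scene sq [0.5764 0.1793]
scene thin [0.5925 0.2684]
scene rnd [0.5615 0.0911]
[(np.float64(79.4), np.float64(0.0354)), (np.float64(76.6), np.float64(0.0371)), (np.float64(79.0), np.float64(0.037)), (np.float64(74.1), np.float64(0.037))]
row dir 80.07210264291767 0.18001356580172476
1.0 [ 0.20296576 -0.59111965  0.30389899] [3.14157428e+00 4.70934675e-06 3.30694724e-01]
```

```bash
python3 -m crank '{"travel":[[3.4,3.4,0],[6.8,6.8,0],[10.2,10.2,0],[13.6,13.6,0],[17,17,0],[20.4,20.4,0],[23.8,23.8,0],[27.2,27.2,0]],"rot":[[0,0,-4],[0,0,-8],[0,0,-12],[0,0,-16],[0,0,-20],[0,0,-24],[0,0,-28],[0,0,-30.5]]}' 0.5 60
```

```text
clock: 1.8
position: [0.4762, -0.3175, 0.3041]
tool_rot: [3.141, -0.0, -0.204]
force: [0.6, -1.0, -0.1]
grip_width: 0.0637
```

```bash
python3 -m crank '{"travel":[[1,4.8,0],[2,9.6,0],[3,14.4,0],[4,19.2,0],[5,24,0],[6,28.8,0],[7,33.6,0],[8,38.4,0]],"rot":[[0,0,0],[0,0,0],[0,0,0],[0,0,0],[0,0,0],[0,0,0],[0,0,0],[0,0,0]]}' && python3 -m crank '{"travel":[[1,4.8,0],[1.9,9,0],[2,11.3,0],[2,11.3,0]],"rot":[[0,0,0],[0,0,0],[0,0,0],[0,0,0]]}'
python3 - <<'E'
from workcell import bot
from h import *
m=bot.camera_model("wrist"); im=bot.grab_frame("wrist"); cv2.imwrite("pics/w1.png",im[:,:,::-1])
np.savez("w1.npz",**{k:np.array(v) for k,v in m.items()})
for t in ("square_punch_mid","round_punch_mid","thin_punch_mid"):
    print(t,[(round(d['conf'],2),np.round(d['box'])) for d in bot.silhouettes("wrist",t)])
s=bot.observe();print(s['clock'],s['position'],s['tool_rot'],s['qpos'])
print(proj(m,[.576,.1795,.128]), m['R'],m['t'])
E
```

```text
clock: 2.6
position: [0.5551, 0.0669, 0.3041]
tool_rot: [-3.141, -0.0, -0.202]
force: [1.6, 0.1, -0.5]
grip_width: 0.0638
clock: 3.0
position: [0.5745, 0.182, 0.3036]
tool_rot: [-3.14, 0.001, -0.197]
force: [0.0, -0.9, -0.3]
grip_width: 0.0641
square_punch_mid [(0.63, array([320., 192.,  43.,  55.]))]
round_punch_mid [(0.67, array([417., 186.,  50.,  43.]))]
thin_punch_mid [(0.98, array([223., 190.,  42.,  40.]))]
3.2 [0.57508863 0.17658626 0.30393559] [ 3.14103122e+00 -1.80630286e-04 -2.02984362e-01] [-0.31236567  0.48554309 -0.12041321  1.66057437  0.06735211  0.99968196
 -2.22921215]
[318.82026305 198.01242706] [[-1.95011993e-01 -9.80800587e-01 -7.28457458e-04]
 [-9.40632455e-01  1.86814908e-01  2.83391559e-01]
 [-2.77814521e-01  5.59499636e-02 -9.59004011e-01]] [0.29048981 0.470782   0.52818554]
```

View pics/w1.png

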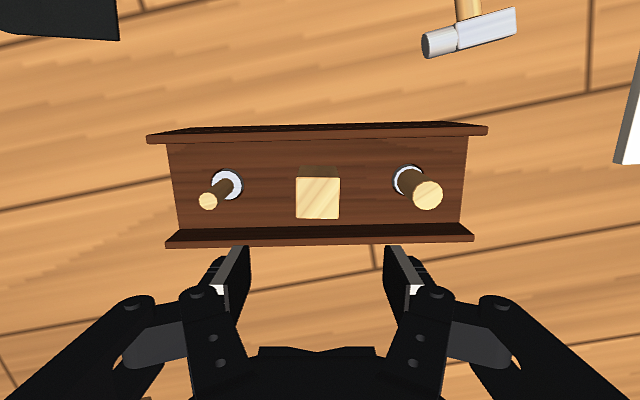

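The wrist view shows the square handle top at about (318,198), with the round handle at (427,195) on the right and the thin one at (208,201) on the left. I refine the target with this view.

```bash
python3 - <<'E'
from workcell import bot
from h import *
m=dict(np.load("w1.npz")); im=cv2.imread("pics/w1.png")
g=im.min(2).astype(int); w=np.zeros(g.shape,np.uint8); w[165:232,285:352]=(im[165:232,285:352].max(2)>190)
n,l,st,c=cv2.connectedComponentsWithStats(w); k=1+st[1:,4].argmax(); print(st[k],c[k])
cs,_=cv2.findContours((l==k).astype(np.uint8),cv2.RETR_EXTERNAL,cv2.CHAIN_APPROX_NONE)
P=np.array([ray(m,p,0.128)[:2]*1000 for p in cs[0][:,0]],np.float32); print(cv2.minAreaRect(P))
for n2,uv in(("thin",(208,201)),("rnd",(427.5,195))): print(n2,ray(m,uv,.128))
s=bot.observe();print(s['position'],np.degrees(s['tool_rot']))
E
```

```text
[ 296  177   44   42 1794] [317.19175028 197.44871795]
((576.2664184570312, 180.6118621826172), (34.91865539550781, 35.02414321899414), 77.70030212402344)
thin [0.59115826 0.26888155 0.128     ]
rnd [0.5612947  0.09237161 0.128     ]
[0.57508863 0.17658626 0.30393559] [ 1.79967832e+02 -1.03493531e-02 -1.16301472e+01]
```

```bash
python3 -m crank '{"travel":[[0.1,0.2,-3],[0.1,0.2,-6],[0.1,0.2,-9],[0.1,0.2,-11],[0.1,0.2,-13],[0.1,0.2,-14.2],[0.1,0.2,-15],[0.1,0.2,-15]],"rot":[[0,0,0],[0,0,-0.5],[0,0,-0.5],[0,0,-0.5],[0,0,-0.5],[0,0,-0.5],[0,0,-0.5],[0,0,-0.5]]}'
python3 - <<'E'
from workcell import bot
import cv2
im=bot.grab_frame("wrist"); cv2.imwrite("pics/w2.png",im[:,:,::-1])
s=bot.observe();print(s['clock'],s['position'],s['force'])
E
```

```text
clock: 4.0
position: [0.5759, 0.1794, 0.1534]
tool_rot: [3.141, 0.001, -0.211]
force: [-0.4, -0.0, 0.6]
grip_width: 0.0641
4.05 [0.57614617 0.17961708 0.15416225] [-0.16445755  0.66855428  0.5353575 ]
```

View pics/w2.png

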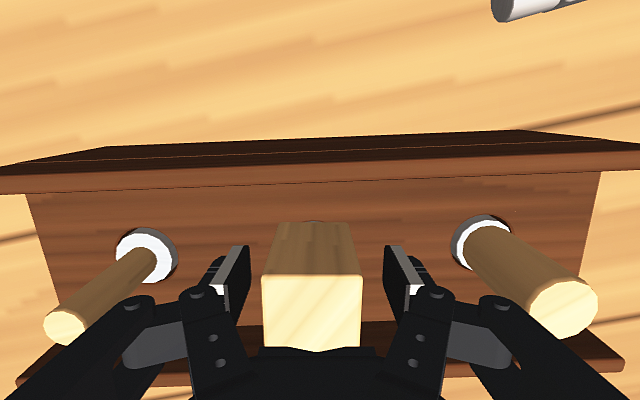

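The handle (about (312,300)) is centred between the pads at (240,285) and (395,285), and the neighbours are clear. I close the gripper.

```bash
python3 -m crank '{"travel":[[0,0,0],[0,0,0],[0,0,0],[0,0,0],[0,0,0],[0,0,0]],"rot":[[0,0,0],[0,0,0],[0,0,0],[0,0,0],[0,0,0],[0,0,0]]}' -1 60
```

```text
clock: 4.65
position: [0.5764, 0.1801, 0.1548]
tool_rot: [-3.141, -0.001, -0.21]
force: [-0.4, 0.6, 7.4]
grip_width: 0.0355
```

```bash
python3 -m crank '{"travel":[[0,0,0.7],[0,0,1.5],[0,0,2.5],[0,0,3.5],[0,0,4.5],[0,0,5.5],[0,0,6.5],[0,0,7.5]],"rot":[[0,0,0],[0,0,0],[0,0,0],[0,0,0],[0,0,0],[0,0,0],[0,0,0],[0,0,0]]}' - 80 && python3 -m crank '{"travel":[[0,0,2],[0,0,4],[0,0,6],[0,0,7],[0,0,7]],"rot":[[0,0,0],[0,0,0],[0,0,0],[0,0,0],[0,0,0]]}'
python3 - <<'E'
from workcell import bot
import cv2,numpy as np
a=bot.grab_frame("scene"); b=bot.grab_frame("wrist"); s=bot.observe();print(s['clock'],s['position'],s['grip_width'])
c=cv2.resize(a[100:300,300:560],(640,492)); 
cv2.imwrite("pics/lift_s.png",c[:,:,::-1]);cv2.imwrite("pics/lift_w.png",b[:,:,::-1])
E
```

```text
clock: 5.45
position: [0.576, 0.1799, 0.2298]
tool_rot: [-3.141, -0.0, -0.21]
force: [-0.1, -0.3, -2.1]
grip_width: 0.0349
clock: 5.95
position: [0.5763, 0.18, 0.3002]
tool_rot: [-3.141, -0.002, -0.21]
force: [-0.3, 0.5, -2.9]
grip_width: 0.0355
6.05 [0.57571042 0.1797994  0.29826709] 0.03503719072835382
```

View pics/lift_s.png

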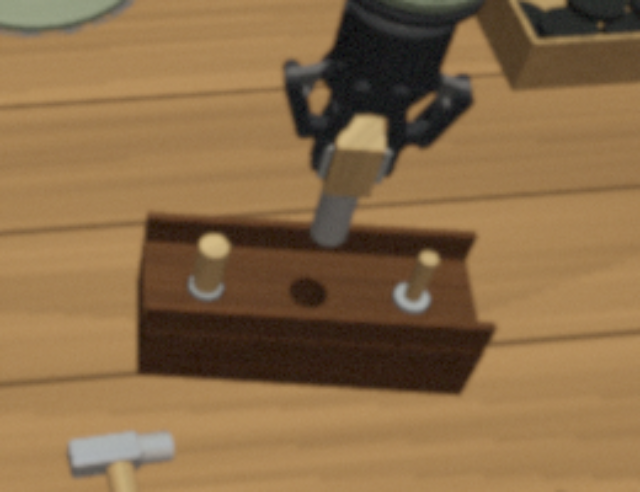

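View pics/lift_w.png

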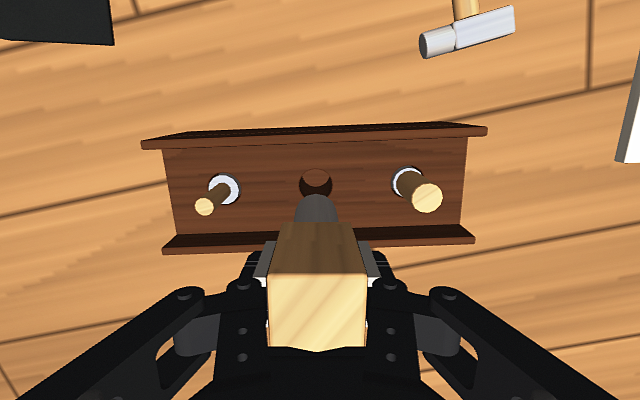

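The punch is out and upright, its foot well above the rims, and the other two punches are still seated. Next I carry it to the pad.

```bash
python3 -m crank '{"travel":[[0,-1,1],[0,-3,2],[0,-6,2],[0,-10,2],[0,-14,2],[0,-18,2],[0,-22,2],[-0.2,-26,2]],"rot":[[0,0,0],[0,0,0],[0,0,0],[0,0,0],[0,0,0],[0,0,0],[0,0,0],[0,0,0]]}' && python3 -m crank '{"travel":[[0,-4,0],[-0.2,-8,0],[-0.4,-12,0],[-0.6,-15,0],[-0.6,-16.1,-2],[-0.6,-16.1,-4],[-0.6,-16.1,-6],[-0.6,-16.1,-6]],"rot":[[0,0,0],[0,0,0],[0,0,0],[0,0,0],[0,0,0],[0,0,0],[0,0,0],[0,0,0]]}'
python3 - <<'E'
from workcell import bot
import cv2,numpy as np
from h import *
a=bot.grab_frame("scene"); b=bot.grab_frame("wrist"); s=bot.observe();print(s['clock'],s['position'],s['tool_rot'],s['grip_width'])
m=bot.camera_model("wrist")
c=cv2.resize(a[130:310,130:330],(640,576)); 
print(proj(m,[.568,-.241,.015]))
cv2.imwrite("pics/p_s.png",c[:,:,::-1]);cv2.imwrite("pics/p_w.png",b[:,:,::-1])
E
```

```text
clock: 6.85
position: [0.5735, -0.0825, 0.3189]
tool_rot: [3.141, 0.001, -0.211]
force: [0.0, 0.2, -2.6]
grip_width: 0.035
clock: 7.65
position: [0.5665, -0.2414, 0.2565]
tool_rot: [-3.141, 0.005, -0.211]
force: [0.1, 0.2, -2.3]
grip_width: 0.0352
7.75 [ 0.56778259 -0.24152041  0.25927487] [ 3.14154759e+00  5.23799155e-04 -2.10584706e-01] 0.03539411350450349
[315.45921097 181.14313133]
```

View pics/p_s.png

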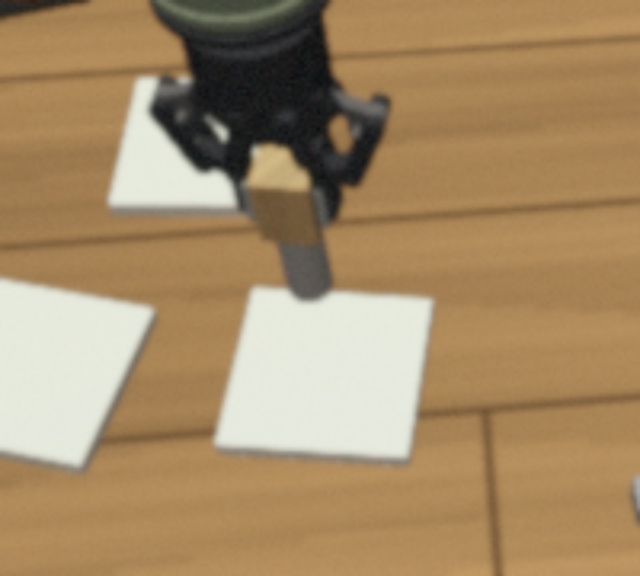

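View pics/p_w.png

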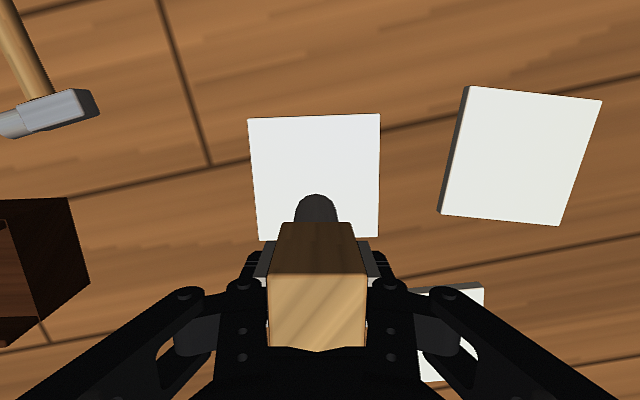

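Over the chosen pad: in the wrist view its centre is at (315,178), where I predicted, and the punch is plumb over it. I lower it to about 1 cm above.

```bash
python3 -m crank '{"travel":[[0,0,-2],[0,0,-4],[0,0,-6],[0,0,-7.5],[0,0,-8.5],[0,0,-9],[0,0,-9]],"rot":[[0,0,0],[0,0,0],[0,0,0],[0,0,0],[0,0,0],[0,0,0],[0,0,0]]}' && python3 -m crank '{"travel":[[0,0,-0.2],[0,0,-0.4],[0,0,-0.5],[0,0,-0.6],[0,0,-0.7],[0,0,-0.7]],"rot":[[0,0,0],[0,0,0],[0,0,0],[0,0,0],[0,0,0],[0,0,0]]}'
```

```text
clock: 8.45
position: [0.568, -0.2412, 0.1689]
tool_rot: [-3.142, 0.0, -0.21]
force: [-0.4, 0.7, -2.7]
grip_width: 0.0354
clock: 9.05
position: [0.568, -0.2411, 0.1619]
tool_rot: [-3.142, -0.0, -0.21]
force: [0.4, -0.3, -2.1]
grip_width: 0.0354
```

```bash
python3 -m crank '{"travel":[[0,0,-0.1],[0,0,-0.1]],"rot":[[0,0,0],[0,0,0]]}'; python3 -m crank '{"travel":[[0,0,-0.1],[0,0,-0.1]],"rot":[[0,0,0],[0,0,0]]}'
```

```text
clock: 9.25
position: [0.5682, -0.2412, 0.1618]
tool_rot: [3.142, -0.001, -0.21]
force: [-3.5, 1.8, 12.8]
grip_width: 0.0352
clock: 9.45
position: [0.5684, -0.2412, 0.1618]
tool_rot: [3.142, -0.001, -0.21]
force: [-6.5, 3.2, 27.8]
grip_width: 0.0354
```

The foot is on the pad, at 28 N. I back off 1.5 mm to unload it, then release.

```bash
python3 -m crank '{"travel":[[0,0,0.15],[0,0,0.15]],"rot":[[0,0,0],[0,0,0]]}'; python3 -m crank '{"travel":[[0,0,0],[0,0,0],[0,0,0],[0,0,0],[0,0,0]],"rot":[[0,0,0],[0,0,0],[0,0,0],[0,0,0],[0,0,0]]}' 0.5 20
python3 - <<'E'
from workcell import bot
import cv2
b=bot.grab_frame("wrist"); cv2.imwrite("pics/rel_w.png",b[:,:,::-1]); print(bot.observe()['force'])
E
```

```text
clock: 9.65
position: [0.5682, -0.2412, 0.1619]
tool_rot: [3.142, -0.001, -0.21]
force: [-0.9, 0.5, 10.1]
grip_width: 0.0352
clock: 10.15
position: [0.5679, -0.2411, 0.1613]
tool_rot: [-3.142, 0.0, -0.21]
force: [0.5, 0.2, 0.5]
grip_width: 0.0641
[-0.0500323   0.03008563  0.50808668]
```

View pics/rel_w.png

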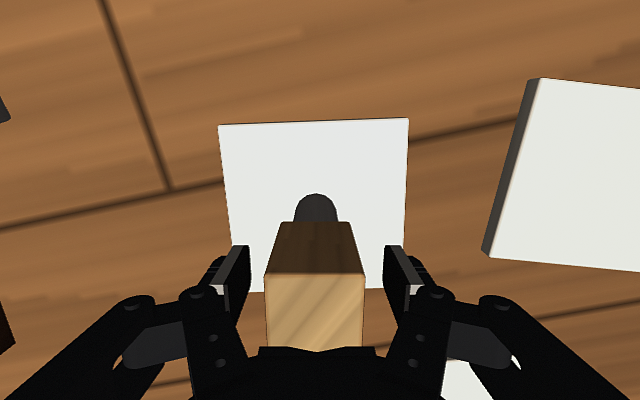

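The punch is standing free, with its handle at (315,300) clear of both pads. I retreat straight up, then move aside for a final check.

```bash
python3 -m crank '{"travel":[[0,0,1],[0,0,3],[0,0,6],[0,0,9],[0,0,12],[0,0,15],[0,0,17],[0,0,17]],"rot":[[0,0,0],[0,0,0],[0,0,0],[0,0,0],[0,0,0],[0,0,0],[0,0,0],[0,0,0]]}' && python3 -m crank '{"travel":[[-1,-4,0],[-2,-8,0],[-3,-12,0],[-4,-16,0],[-5,-20,0],[-6,-24,0],[-6,-24,0]],"rot":[[0,0,0],[0,0,0],[0,0,0],[0,0,0],[0,0,0],[0,0,0],[0,0,0]]}'
python3 - <<'E'
from workcell import bot
from h import *
for n in("scene","top"):
    a=bot.grab_frame(n); m=bot.camera_model(n)
    for t in ("square_punch_mid","round_punch_mid","thin_punch_mid"):
        print(n,t,[(round(d['conf'],2),np.round(d['box'])) for d in bot.silhouettes(n,t)])
    print(proj(m,[.568,-.241,.135]),proj(m,[.568,-.241,.015]))
    cv2.imwrite(f"pics/f_{n}.png",a[:,:,::-1])
a=cv2.imread("pics/f_scene.png");c=cv2.imread("pics/f_top.png")
cv2.imwrite("pics/fin.png",np.hstack([cv2.resize(a[140:300,180:500],(800,400)),])); cv2.imwrite("pics/fin2.png",cv2.resize(c[110:230,160:460],(800,320)))
print(bot.observe()['clock'])
E
```

```text
clock: 11.0
position: [0.5686, -0.2414, 0.3352]
tool_rot: [3.141, -0.005, -0.211]
force: [0.1, -0.4, -0.1]
grip_width: 0.0641
clock: 11.7
position: [0.5044, -0.4866, 0.3308]
tool_rot: [3.139, 0.002, -0.217]
force: [-0.5, 0.8, -0.6]
grip_width: 0.0642
scene square_punch_mid [(0.58, array([227., 228.,  25.,  42.]))]
scene round_punch_mid [(0.9, array([384., 211.,  17.,  22.]))]
scene thin_punch_mid [(0.67, array([467., 214.,  20.,  25.]))]
[225.44469139 211.95205727] [232.30174492 244.61581597]
top square_punch_mid [(0.71, array([384., 168.,  17.,  20.]))]
top round_punch_mid []
top thin_punch_mid [(0.52, array([192., 158.,  13.,  13.]))]
[383.43969953 166.22851184] [377.9131272  174.61172623]
12.1
```

View pics/fin.png

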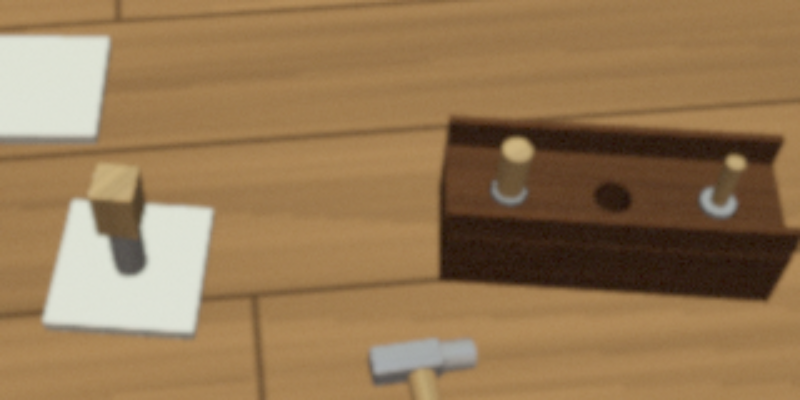

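View pics/fin2.png

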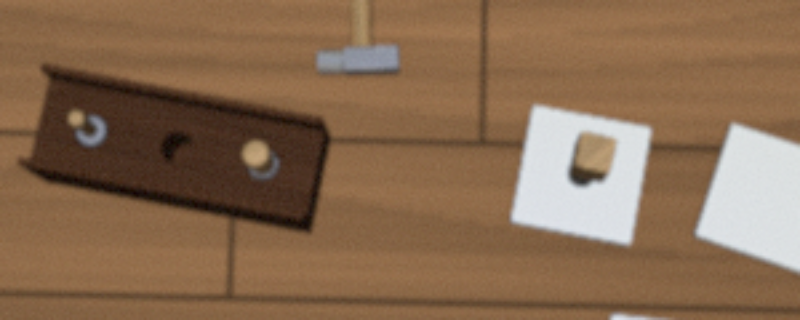

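The square punch stands upright in the middle of the pad, foot at crop (128,268) in the scene view. The round and thin punches are still in their wells, and the gripper is clear.

```bash
python3 -c "
from workcell import bot
print(bot.job_done())"
```

```text
the job is handed in; nothing more can be done
None
```

I gripped the square-handled punch, which was in the middle well, on the handle faces that look along the row. I lifted it straight up about 145 mm, carried it to the leftmost white pad at about (0.568, -0.241), set it down and let go. The job was handed in at about 12 s of the 38 s allowed.

**Last checks:** both fixed cameras show the punch upright, with its handle top within about 2 px of where a punch standing on the pad's centre should appear. The round and thin punches look unmoved in their wells, and the gripper is clear of everything. The highest contact force I read was 28 N, at touchdown.

**One check failed:** the network did not report the round punch in the last top picture. It shows plainly in its well there, and the network found it in the scene picture (confidence 0.9).

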